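# File the cleaner bottles and open the child-safe descaler

## Robot

A 7-joint arm with a two-finger parallel gripper is mounted at the origin on the work surface. World frame = base frame: x ahead of the robot, y to its left, z up, the work surface at z = 0. Lengths are in m, angles in degrees, forces in N, time in s.
With the tool pointing down it reaches from about 0.4 to 0.875 m from the base axis. Payload 4.4 kg.
Tool frame: the origin (TCP) lies midway between the tips of the shut fingers; the grasp point (between the pads) lies behind it (env.grip_point_offset is the z of the grasp point in the tool frame, in m); z points along the fingers, y is the direction in which the jaws open and shut (so a half turn about z gives the same grasp; the last joint's range is limited). The gripper opens to 85 mm and grips with 20 to 120 N. Pads are 22 mm wide; open, the fingers measure 114 mm over their backs; the gripper's body (76 mm by 85 mm) begins 54 mm behind the grasp point. The pads swing forward as they close: fully open they stand 13 mm farther back than shut.
Start: joints at [64.183, 36.005, 2.206, 86.941, -1.547, 57.084, -1.146], TCP at [0.244, -0.602, 0.231] pointing down, gripper open.
Joint ranges: [-175.42, 175.42], [-21.48, 121.26], [-71.46, 75.88], [10.55, 141.38], [-63.04, 243.04], [13.31, 113.54], [-168.57, 168.57]. Speed limits (degrees/s): [147.25, 147.25, 180, 180, 180, 180, 180].

## Interface

Orientations are given as a 3x3 rotation matrix whose columns are the frame's x, y, z axes.
In Python, from station import env gives the robot as it stands.
- The arm moves only by the tool jog_arm, never from a script. Its argument "series" is a list of rows, each a list of 3 entries, a list of its own where there are three numbers: the shift along the tool's x, y, z in mm, then the turn about the tool's z in degrees, then the finger opening in mm, from 0 to 85.4. In form: [[[dx, dy, dz], twist, grip], ...]. A call has exactly 5 rows; each row shifts and turns the pose as measured when the row begins, along the tool's axes as they then stand; what a row does not reach is not made up. A row lasts 1/10 s, in which the tool goes at most 50 mm and 8.59 degrees, less where a joint would pass 70% of its speed; a pose out of reach is approached as far as the arm can. A call with a gripper value outside its range is refused whole. The fingers move at their own pace and stop on an object; "force" is the grip in N (left out, the last holds). Time passes only in rows, so rows that do not move let the fingers close, or fill a call up. It gives the time, the measured TCP pose, the force and the opening at its end, in the units of the state.
- env.read_state(): the state, without advancing time (a new reading comes with each control period).
- env.snapshot(name): name is "scene" or "top"; returns a dict with "image" (480x640x3 uint8, blue, green, red), "z_map" (480x640 float32, m along the optical axis (not along the pixel's ray), 0 where there is no reading), "fov_y" (degrees; the focal length in pixels is half the picture's height over the tangent of half this angle, whatever the lens; pixels are square), "cx", "cy" (the principal point, pixels), "position" and "attitude" of the camera in the world. Camera axes: x right, y down, z forward; pixel columns grow to the right and rows downward; lengths in m; the calibration is good to about 2 mm. A picture is of the moment at which its call begins.
- env.close_job(): hands the job in, once; it reports no verdict.
The state is a dict: "time_s": time; "joints": joint angles; "qvel": joint speeds; "effort": joint torques, N m; "tool_pos": TCP position; "orientation": TCP orientation; "ft_force": force on the tool from outside, world axes, zero at the start; "torque": the same for the moment, N m; "finger_gap": finger opening in m.
Only numpy, scipy, OpenCV 4.12 (cv2) and the standard library are available. Lean on these libraries where they do the work, as an engineer would, in place of code of your own. Each camera call takes 0.05 s, during which the arm holds its last target.

## Task

Slide the two square cleaner bottles that stand loose on the worktop into the bottle rail, behind the one already in it: first the low green one with the white cap, then the blue descaler with the red safety cap, so that all three stand upright in single file, pushed up close to one another and to the end stop, without lifting or tipping them and without shifting the other things on the worktop. The rails now keep the square descaler bottle from turning: press its red cap down, twist it about a quarter turn anticlockwise while it is pressed, and lift it off. Finish still holding the cap level in the gripper, a few centimetres clear above its open bottle; do not put it down.

Things in the scene. Friction and masses are not known exactly. Their poses are not given: they have to be found in the camera images.
- rail_stop (a point): fixed bottle rail, no floor: two steel strips, tops 24 mm up, 61 mm clear between, 190 mm long, flared at the open mouth for 34 mm more (to 109 mm clear); end stop plate 38 mm tall. The point: on the worktop, middle of the stop's inner face; its x axis points along the lane into the stop (mouth at x = -190 mm), z up. Closed up, bottle centres are at x = -28, -84, -140 mm
- tablets_mid (a point): low square bottle already in the rail, grey with a black cap; same sizes as the green one; may stand up to 15 mm short of the stop. The point is at its centre, 29 mm above its underside
- polish_mid (a point): low square bottle, green, 56 x 56 mm, body 58 mm tall, with a round white cap (38 mm wide, from 61 to 76 mm above the underside), 220 g give or take a third, slides easily. The point is on its axis, half-way up its body, 29 mm above its underside; x and y axes are square to its faces, z up
- descaler_mid (a point): taller square bottle, blue, 56 x 56 mm, body 74 mm tall, neck 28 mm wide ending 100 mm above the underside, the red safety cap on it (its top at 111 mm), 300 g give or take a third, slides easily but tips if dragged by its cap: push or grip the body. The point is on its axis, half-way up its body, 37 mm above its underside; x and y axes square to its faces, z up
- cap_mid (a point): centre of the red push-and-turn cap, 45 mm wide, 31 mm tall, 48 g, twelve-sided inside its ribs (flats every 30 degrees, one facing along its x axis). Locked, it is 95.5 mm above the bottle's underside, its rim at 80 mm, its axes as the bottle's (to 3 degrees); locked it turns the bottle with it, either way. In the rail the bottle can follow a turn by about 5 degrees
- cap: the same cap, origin at the centre of its underside. Two inner lugs lock it. Pressed at least 3.6 mm down it turns anticlockwise (seen from above); past 45 degrees it need not be pressed on; between 65 and 135 degrees from the locked position it lifts straight off
- liner (a joint): sprung disc inside the cap: how far the cap is pressed down on the neck, 0 (up) to 0.0055 m (bottomed). It takes 8 N to start and 1.5 N more per mm: about 13.5 N unlocks, 16 N bottoms
- mug: blue mug, 82 mm wide, 92 mm tall; bystander, to be left where it is; origin at the centre of its underside
- chilli_jar: glass jar with a brass lid, 57 mm wide, 79 mm tall; bystander, to be left where it is; origin at the centre of its underside
- salt_jar: glass jar with a steel lid, 57 mm wide, 79 mm tall; bystander, to be left where it is; origin at the centre of its underside
- soap: yellow pump bottle of dish soap, 66 mm wide, 184 mm tall; bystander, to be left where it is; origin at the centre of its underside
- kettle: white electric kettle on its black base, 156 mm wide, 206 mm tall, its handle reaching out 113 mm from the axis; bystander, to be left where it is; origin at the centre of its underside
- bowls: stack of three nested bowls, 140 mm wide, 110 mm tall; bystander, to be left where it is; origin at the centre of its underside
Not all that is in view belongs to the job. Of the things that look like the cap, the larger one is meant.

How it is judged (in metres and radians):
On the way, in this order (a step that is already met when the one before it is completed fails the run):
1. the green bottle stands in the rail, up against the grey one at the end stop (x of tablets_mid in the frame of rail_stop between -0.046 and -0.02 m and y of tablets_mid in the frame of rail_stop between -0.01 and 0.01 m and angle between each of tablets_mid, polish_mid's own z axis and vertical below 0.12 rad and height (world z) of each of tablets_mid, polish_mid below 0.041 m and x of polish_mid in the frame of rail_stop between -0.105 and -0.07 m and y of polish_mid in the frame of rail_stop between -0.01 and 0.01 m), for 0.2 s.
2. the descaler stands in the rail behind the green one, its cap on and not yet pressed (all of step 1 and x of descaler_mid in the frame of rail_stop between -0.166 and -0.125 m and y of descaler_mid in the frame of rail_stop between -0.01 and 0.01 m and angle between descaler_mid's own z axis and vertical below 0.12 rad and height (world z) of descaler_mid below 0.049 m and z of cap_mid in the frame of descaler_mid between 0.048 and 0.068 m and value of joint liner below 0.002 m), for 0.2 s.
3. the cap is pressed down on the bottle in the file, before it is turned (x of descaler_mid in the frame of rail_stop between -0.166 and -0.125 m and y of descaler_mid in the frame of rail_stop between -0.01 and 0.01 m and angle between descaler_mid's own z axis and vertical below 0.12 rad and height (world z) of descaler_mid below 0.049 m and value of joint liner above 0.003 m and angle between the x axis of cap_mid and the x axis of descaler_mid, either way round below 0.16 rad), for 0.1 s.
4. the cap has come off upwards while its bottle stayed in the file (x of descaler_mid in the frame of rail_stop between -0.166 and -0.125 m and y of descaler_mid in the frame of rail_stop between -0.01 and 0.01 m and angle between descaler_mid's own z axis and vertical below 0.12 rad and height (world z) of descaler_mid below 0.049 m and z of cap_mid in the frame of descaler_mid above 0.085 m), for 0.1 s.
At the end, for the whole second after the job is handed in: Grey, green, descaler stand upright (0.12 rad) between the rails, at most 18, 21 and 26 mm short of their closed-up places; the cap is gripped in the fingers (over 2 N), level within 0.3 rad, within 40 mm of its bottle's axis, its underside over 20 mm above the bottle's neck (all of step 1 and x of descaler_mid in the frame of rail_stop between -0.166 and -0.125 m and y of descaler_mid in the frame of rail_stop between -0.01 and 0.01 m and angle between descaler_mid's own z axis and vertical below 0.12 rad and height (world z) of descaler_mid below 0.049 m and z of cap_mid in the frame of descaler_mid above 0.099 m and horizontal distance between cap_mid and descaler_mid below 0.04 m and angle between cap_mid's own z axis and vertical below 0.3 rad and contact force between cap and the fingers above 2 N); the arm keeps its last pose, push and grip.
It fails at once if a bottle tipped (over 0.4 rad) (angle between any of tablets_mid, polish_mid, descaler_mid's own z axis and vertical above 0.4 rad).
It fails at once if a bottle lifted more than 25 mm instead of slid (height (world z) of any of tablets_mid, polish_mid above 0.054 m or height (world z) of descaler_mid above 0.062 m).
It fails at once if a bystander shifted by more than 30 mm (distance of any of mug, chilli_jar, salt_jar, soap, kettle, bowls from where it was at the start of the episode above 0.03 m).
It also fails if it takes over 72 s, if anything falls off the work surface, if the arm or the gripper's body presses on something with over 40 N, if the wrist force passes 120 N, or if a joint passes its speed limit or range.

## Working session

There is one attempt and no reset: what is moved stays moved. The work goes in short steps, Python scripts to look and compute and a tool call to move; the robot and the scene stay as the last step left them, time stands still between calls to the robot, and variables do not carry over. Pictures are saved under pics/ and viewed, and the job is handed in when it is done.

Besides the shell and the picture viewer there is one more tool, called after "Request:" by a JSON object that holds its "name" and its "arguments", one argument or row to a line. jog_arm: Moves the arm, as the interface text tells. Its arguments: {"type":"object","properties":{"series":{"type":"array","items":{"type":"array"}},"force":{"type":"number"}},"required":["series"]}

```bash
ls; mkdir -p pics; python3 - <<'E'
from station import env
import cv2,numpy as np
s=env.read_state();print(s);print(env.grip_point_offset)
for n in("scene","top"):
    d=env.snapshot(n);cv2.imwrite(f"pics/{n}0.png",d["image"]);np.savez(f"pics/{n}0.npz",**d)
    print(n,d["fov_y"],d["cx"],d["cy"],d["position"],d["attitude"])
E
```

```text
pics
{'time_s': 0.0, 'joints': array([64.18333829, 36.05753402,  2.20259959, 86.99612452, -1.54694129,
       57.08536927, -1.14651486]), 'qvel': array([ 0.10210344, -0.05603411,  0.00696267,  0.0687801 , -0.03981415,
        0.04007757,  0.03522065]), 'effort': array([ 8.16593056e-04, -5.63396144e+01,  1.22643046e+00, -1.93442738e+01,
        1.09215238e-02,  1.04006269e-02, -6.60388693e-06]), 'tool_pos': array([ 0.24377271, -0.6018734 ,  0.23040405]), 'orientation': array([[ 9.26882840e-01,  3.75350042e-01, -7.39731199e-04],
       [ 3.75350770e-01, -9.26881170e-01,  1.75930453e-03],
       [-2.52878887e-05, -1.90832786e-03, -9.99998179e-01]]), 'ft_force': array([ 0.42882936,  0.41733516, -0.47910842]), 'torque': array([-0.00467521,  0.01389266,  0.01016594]), 'finger_gap': 0.08563196675991477}
-0.0187
scene 43.01192820761698 319.17083721056866 240.8496220727467 [ 1.42903759 -0.12789816  1.12570773] [[ 0.10738319  0.7589051  -0.64228646]
 [ 0.99420639 -0.07888383  0.0730137 ]
 [ 0.00474445 -0.64640575 -0.76297909]]
top 44.32872201505034 313.55972979111885 237.34445537923926 [ 0.38617326 -0.01455785  1.28796516] [[ 2.13820203e-02 -9.87393944e-01  1.56831147e-01]
 [-9.99771365e-01 -2.10914133e-02  3.51714467e-03]
 [-1.65016814e-04 -1.56870493e-01 -9.87619168e-01]]
```

View pics/scene0.png

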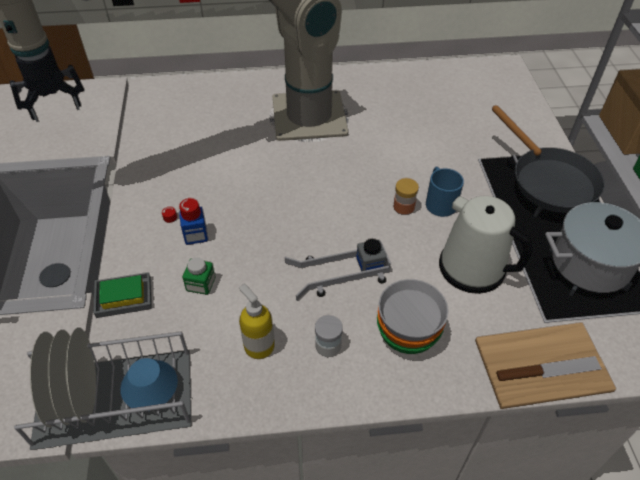

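View pics/top0.png

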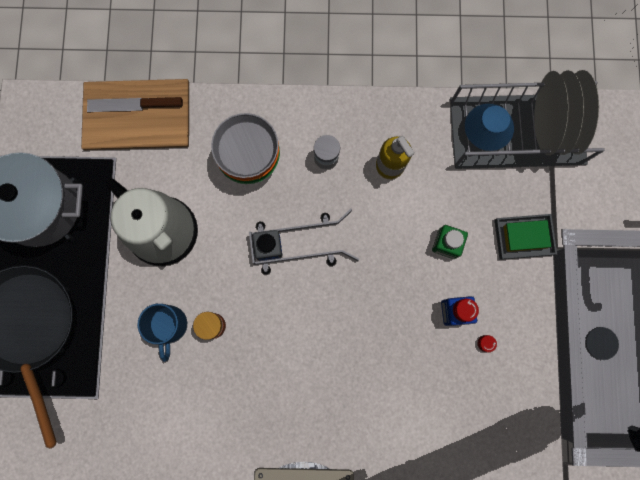

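The rail runs leftwards in the top view: stop near (250,243), mouth near (350,235), with the grey bottle at (266,243). Green is at (451,241) and descaler at (461,310). A small red decoy is at (487,343). Soap is at (395,157) and the salt jar at (327,152).

```bash
cat > h.py <<'E'
import numpy as np,cv2
def cloud(d):
    z=d["z_map"];h,w=z.shape;f=h/2/np.tan(np.radians(float(d["fov_y"]))/2)
    u,v=np.meshgrid(np.arange(w),np.arange(h))
    p=np.stack([(u-d["cx"])/f*z,(v-d["cy"])/f*z,z],-1)
    P=p@np.array(d["attitude"]).T+d["position"]
    P[z==0]=np.nan
    return P
def rect(pts):
    return cv2.minAreaRect((pts*1000).astype(np.float32))
E
python3 - <<'E'
from h import *
for n in("top","scene"):
    d=dict(np.load(f"pics/{n}0.npz"));P=cloud(d);Z=P[...,2]
    hsv=cv2.cvtColor(d["image"],cv2.COLOR_BGR2HSV)
    X,Y=P[...,0],P[...,1]
    flat=(abs(X-.5)<.03)&(abs(Y+.1)<.03)
    print(n,"table z",np.nanmedian(Z[(X>.35)&(X<.42)&(abs(Y)<.1)]))
    def rep(name,m,rng):
        m=m&(Z>rng[0])&(Z<rng[1]); q=P[m]
        if len(q)<5: print(name,len(q));return
        print(name,len(q),"mean",q.mean(0).round(4),"min",q.min(0).round(3),"max",q.max(0).round(3),"rect",[np.round(a,1) for a in rect(q[:,:2])])
    H,S,V=hsv[...,0],hsv[...,1],hsv[...,2]
    box=lambda x0,x1,y0,y1:(X>x0)&(X<x1)&(Y>y0)&(Y<y1)
    g=box(.45,.72,-.42,-.25)
    w=box(.3,.75,-.5,-.2)
    rep("green top",(H>45)&(H<85)&(S>80)&w&(Y>-.36),(.05,.064))
    rep("white cap",w&(X>.45)&(Y>-.37),(.068,.085))
    rep("green all",(H>45)&(H<85)&(S>80)&w&(Y>-.36),(.006,.064))
    rep("blue top",(H>100)&(H<130)&(S>100)&w,(.066,.082))
    rep("blue all",(H>100)&(H<130)&(S>100)&w,(.006,.082))
    rep("red top",((H<10)|(H>170))&(S>120)&w,(.105,.12))
    rep("red small",((H<10)|(H>170))&(S>120)&w,(.01,.06))
    r=box(.4,.7,-.2,.2)
    rep("tab top",r,(.05,.064)); rep("tab cap",r&(S<300),(.068,.085))
    rep("rail",r,(.018,.030))
    rep("stop",r,(.032,.044))
    # components above table in the top
    m=((Z>.012)&(X<.9)).astype(np.uint8)
    k,l,st,c=cv2.connectedComponentsWithStats(m)
    for i in range(1,k):
        if st[i,4]>150:
            q=P[l==i];print(st[i],q.min(0).round(3),q.max(0).round(3))
E
```

```text
top table z -0.0007829306901404598
green top 375 mean [ 0.5795 -0.2987  0.0566] min [ 0.549 -0.336  0.05 ] max [ 0.615 -0.27   0.063] rect [array([ 582.2, -302.6]), array([55.1, 56.4]), np.float64(71.8)]
white cap 358 mean [ 0.5536 -0.3043  0.0746] min [ 0.45  -0.343  0.068] max [ 0.739 -0.202  0.083] rect [array([ 598.6, -281.2]), array([312.5,  71.4]), np.float64(16.9)]
green all 443 mean [ 0.5779 -0.2965  0.0541] min [ 0.549 -0.336  0.016] max [ 0.615 -0.269  0.063] rect [array([ 582.2, -302.8]), array([56.8, 56.4]), np.float64(71.8)]
blue top 252 mean [ 0.4318 -0.3061  0.0725] min [ 0.406 -0.346  0.066] max [ 0.462 -0.289  0.082] rect [array([ 434.3, -316.8]), array([54.4, 54.1]), np.float64(7.0)]
blue all 342 mean [ 0.4318 -0.3023  0.0666] min [ 0.406 -0.346  0.012] max [ 0.462 -0.287  0.082] rect [array([ 434.4, -317.1]), array([55.1, 57.1]), np.float64(3.5)]
red top 367 mean [ 0.434  -0.3162  0.1101] min [ 0.412 -0.341  0.105] max [ 0.456 -0.295  0.116] rect [array([ 434.4, -317.2]), array([43.1, 43.6]), np.float64(39.8)]
red small 224 mean [ 0.3686 -0.3811  0.0223] min [ 0.35
[... 4018 characters left out ...]

[ 179  198   29   45 1005] [ 0.406 -0.347  0.012] [ 0.468 -0.287  0.117]
[162 206  15  15 167] [ 0.349 -0.399  0.012] [ 0.388 -0.364  0.03 ]
[ 285  238  106   61 1640] [ 0.526 -0.107  0.012] [0.654 0.132 0.083]
[182 257  34  36 896] [ 0.549 -0.336  0.013] [ 0.621 -0.269  0.083]
[  94  272   57   43 1677] [ 0.549 -0.537  0.012] [ 0.652 -0.409  0.04 ]
[ 377  279   72   75 4248] [0.692 0.068 0.029] [0.837 0.208 0.115]
[ 239  284   36   74 1757] [ 0.726 -0.21   0.012] [ 0.793 -0.144  0.191]
[315 315  28  40 951] [ 0.745 -0.061  0.012] [ 0.803 -0.005  0.085]
[ 476  322  132   62 5579] [0.781 0.277 0.012] [0.9   0.523 0.04 ]
[  27  327  162   92 7859] [ 0.759 -0.622  0.012] [ 0.9   -0.323  0.198]
```

```bash
python3 - <<'E'
from h import *
for n in("top","scene"):
    d=dict(np.load(f"pics/{n}0.npz"));P=cloud(d);X,Y,Z=P[...,0],P[...,1],P[...,2]
    hsv=cv2.cvtColor(d["image"],cv2.COLOR_BGR2HSV)
    b=(X>.51)&(X<.66)&(Y>-.12)&(Y<.14)
    lines=[]
    for k in(0,1):
        side=(X-(.583+0.0*Y)>0) if k else (X-.583<0)
        q=P[b&side&(Z>.019)&(Z<.028)&(Y>-.06)&(Y<.03)]
        print(n,k,len(q)); 
        vx,vy,x0,y0=cv2.fitLine((q[:,:2]).astype(np.float32),cv2.DIST_HUBER,0,.01,.01).ravel()
        s=np.sign(vy);ang=np.degrees(np.arctan2(vy*s,vx*s));print("line ang",ang,"x at y=0",x0-y0*vx/vy, "x at .05",x0+(.05-y0)*vx/vy,"x at -.05",x0+(-.05-y0)*vx/vy)
    # cap & tablets top, stop
    for nm,r in(("cap",(.070,.083)),("top",(.054,.063)),("stop",(.034,.043))):
        q=P[b&(Z>r[0])&(Z<r[1])&(Y>.03)]; print(nm,len(q),q.mean(0).round(4),q.min(0).round(3),q.max(0).round(3),[np.round(a,1) for a in rect(q[:,:2])])
    # white cap green
    q=P[(X>.55)&(X<.62)&(Y<-.27)&(Y>-.335)&(Z>.07)&(Z<.085)];print("green cap",cv2.minEnclosingCircle((q[:,:2]*1000).astype(np.float32)),[np.round(a,1) for a in rect(q[:,:2])])
    # rail crosswise profile
    q=P[b&(Z>.019)&(Z<.028)&(Y>-.11)&(Y<.14)]
    for y in np.arange(-.11,.14,.02):
        a=q[(abs(q[:,1]-y)<.01)][:,0];l=a[a<.583];h=a[a>.583]
        print(round(y,3),l.round(3).min() if len(l) else None,l.max().round(3) if len(l) else None,h.min().round(3) if len(h) else None,h.max().round(3)if len(h) else None)
for n in("top0","scene0"):
    im=cv2.imread(f"pics/{n}.png")
    c=im[190:285,235:370] if n=="top0" else im[225:305,275:405]
    cv2.imwrite(f"pics/{n}_rail.png",cv2.resize(c,None,fx=5,fy=5,interpolation=cv2.INTER_CUBIC))
E
```

```text
top 0 81
line ang 99.09959 x at y=0 0.5476496 x at .05 0.53964126 x at -.05 0.5556579
top 1 82
line ang 98.807884 x at y=0 0.6137107 x at .05 0.60596323 x at -.05 0.6214581
cap 263 [0.5662 0.0895 0.0748] [0.548 0.071 0.07 ] [0.584 0.108 0.081] [array([566.1,  89.7]), array([36.7, 35.9]), np.float64(2.5)]
top 328 [0.5643 0.0876 0.0573] [0.536 0.06  0.054] [0.596 0.119 0.063] [array([565.9,  89.4]), array([55.5, 55.5]), np.float64(9.3)]
stop 83 [0.5559 0.1095 0.0376] [0.529 0.058 0.034] [0.594 0.129 0.043] [array([566. ,  93.2]), array([66.4, 64.3]), np.float64(9.0)]
green cap ((582.2623901367188, -303.4140319824219), 19.590694427490234) [array([ 581.5, -303. ]), array([37.4, 37.6]), np.float64(84.7)]
-0.11 0.54 0.546 None None
-0.09 0.546 0.556 0.643 0.652
-0.07 0.554 0.561 0.622 0.642
-0.05 0.553 0.558 0.619 0.625
-0.03 0.551 0.555 0.615 0.621
-0.01 0.546 0.553 0.612 0.617
0.01 0.543 0.548 0.609 0.614
0.03 0.541 0.546 0.606 0.612
0.05 0.538 0.544 0.602 0.609
0.07 0.533 0.578 0.601 0.604
0.09 0.531 0.54 0.601 0.601
0.11 0.528 0.546 0.596 0.599
0.13 0.554 0.561 0.592 0.596
scene 0 103

[... 377 characters left out ...]
y([569.4,  90.4]), array([56.3, 56. ]), np.float64(8.4)]
stop 113 [0.5819 0.0972 0.0385] [0.526 0.059 0.034] [0.6   0.131 0.043] [array([566.9,  94.1]), array([71.8, 66.7]), np.float64(9.7)]
green cap ((582.0465087890625, -303.6398010253906), 22.037124633789062) [array([ 582.3, -302.2]), array([38.5, 38.4]), np.float64(57.9)]
-0.11 0.537 0.548 None None
-0.09 0.543 0.56 0.64 0.654
-0.07 0.554 0.564 0.622 0.645
-0.05 0.55 0.563 0.617 0.627
-0.03 0.549 0.559 0.614 0.624
-0.01 0.544 0.557 0.611 0.62
0.01 0.541 0.551 0.608 0.618
0.03 0.537 0.551 0.606 0.614
0.05 0.537 0.558 0.603 0.611
0.07 0.536 0.579 0.585 0.606
0.09 None None 0.589 0.604
0.11 None None 0.589 0.601
0.13 0.574 0.581 0.583 0.596
```

View pics/top0_rail.png

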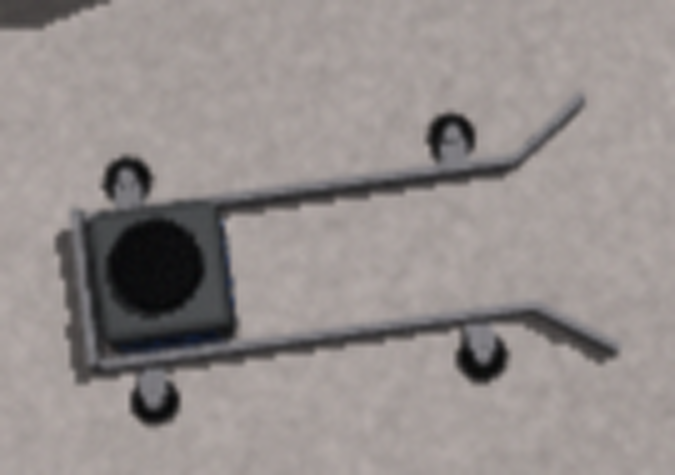

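```bash
cat >> h.py <<'E'
def plan(target,psi,n):
    """print n rows of tool shifts/twist from the present pose to target (mm), tool-y world heading psi (deg)"""
    from station import env
    s=env.read_state();R=np.array(s["orientation"]);p=np.array(s["tool_pos"])*1000
    cur=np.degrees(np.arctan2(R[1,1],R[0,1]));d=(psi-cur+180)%360-180
    step=(np.array(target)-p)/n
    print("t",round(s["time_s"],2),"pos",p.round(1),"psi",round(cur,2),"tilt",np.degrees(np.arccos(-R[2,2])).round(2),"gap",round(s["finger_gap"]*1000,1),"F",s["ft_force"].round(1),"j7",round(s["joints"][6],1))
    for i in range(n):
        a=np.radians(-d/n*i);c,k=np.cos(a),np.sin(a)
        Ri=R@np.array([[c,-k,0],[k,c,0],[0,0,1]])
        print((Ri.T@step).round(1).tolist(),round(-d/n,2))
E
python3 -c "
from h import *
plan([583,-302.5,180],-19,20)"
```

```text
t 0.1 pos [ 243.8 -602.   230.5] psi -67.95 tilt 0.09 gap 85.1 F [-0.3 -0.1 -0.4] j7 -1.1
[21.3, -7.5, 2.5] -2.45
[21.6, -6.6, 2.5] -2.45
[21.9, -5.7, 2.5] -2.45
[22.1, -4.7, 2.5] -2.45
[22.3, -3.8, 2.5] -2.45
[22.4, -2.8, 2.5] -2.45
[22.5, -1.9, 2.5] -2.45
[22.6, -0.9, 2.5] -2.45
[22.6, 0.1, 2.5] -2.45
[22.6, 1.0, 2.5] -2.45
[22.5, 2.0, 2.5] -2.45
[22.4, 3.0, 2.5] -2.45
[22.3, 3.9, 2.5] -2.45
[22.1, 4.9, 2.5] -2.45
[21.9, 5.8, 2.5] -2.45
[21.6, 6.7, 2.5] -2.45
[21.3, 7.7, 2.5] -2.45
[20.9, 8.6, 2.5] -2.45
[20.6, 9.4, 2.5] -2.45
[20.1, 10.3, 2.5] -2.45
```

Request:
{"name": "jog_arm", "arguments": {
  "series": [
    [[30,-10,3],-4,85],
    [[40,-10,4],-5,85],
    [[40,-7,4],-5,85],
    [[40,-3,4],-5,85],
    [[40,0,4],-5,85]
  ],
  "force": 40
}}

```text
time_s: 0.6
tool_pos: [0.386, -0.4777, 0.2082]
orientation: [[0.694, 0.72, -0.008], [0.72, -0.694, -0.001], [-0.006, -0.005, -1.0]]
ft_force: [-0.1, -1.0, 0.3]
finger_gap: 0.0847
```

```bash
python3 -c "
from h import *
plan([583,-302.5,150],-19,10)"
```

```text
t 0.6 pos [ 386.  -477.7  208.2] psi -43.94 tilt 0.44 gap 84.7 F [-0.1 -1.   0.3] j7 1.3
[26.3, 2.1, 5.7] -2.49
[26.2, 3.2, 5.7] -2.49
[26.0, 4.3, 5.7] -2.49
[25.8, 5.5, 5.7] -2.49
[25.6, 6.6, 5.7] -2.49
[25.2, 7.7, 5.7] -2.49
[24.9, 8.8, 5.7] -2.49
[24.5, 9.9, 5.7] -2.49
[24.0, 10.9, 5.7] -2.49
[23.5, 11.9, 5.7] -2.49
```

Request:
{"name": "jog_arm", "arguments": {
  "series": [
    [[44,4,10],-5,85],
    [[44,8,10],-5,85],
    [[43,13,10],-5,85],
    [[42,16,10],-5,85],
    [[41,19,10],-5,85]
  ]
}}

```text
time_s: 1.1
tool_pos: [0.5595, -0.3262, 0.1542]
orientation: [[0.31, 0.951, -0.009], [0.951, -0.31, -0.002], [-0.004, -0.008, -1.0]]
ft_force: [-0.2, 0.2, 0.7]
finger_gap: 0.0848
```

```bash
python3 -c "
from h import *
plan([583,-302.5,90],-19,4)"
```

```text
t 1.1 pos [ 559.5 -326.2  154.2] psi -18.06 tilt 0.53 gap 84.8 F [-0.2  0.2  0.7] j7 1.6
[7.5, 3.9, 16.0] 0.23
[7.6, 3.9, 16.0] 0.23
[7.6, 3.8, 16.0] 0.23
[7.6, 3.8, 16.0] 0.23
```

Request:
{"name": "jog_arm", "arguments": {
  "series": [
    [[15,8,16],0.5,85],
    [[15,8,16],0.5,85],
    [[0,0,16],0,85],
    [[0,0,12],0,85],
    [[0,0,0],0,85]
  ]
}}

```text
time_s: 1.6
tool_pos: [0.5904, -0.2893, 0.088]
orientation: [[0.311, 0.95, -0.009], [0.95, -0.311, 0.007], [0.004, -0.011, -1.0]]
ft_force: [-1.1, 0.3, -0.9]
finger_gap: 0.0851
```

```bash
python3 -c "
from h import *
plan([583,-302.5,30],-19,3)"
```

```text
t 1.6 pos [ 590.4 -289.3   88. ] psi -18.12 tilt 0.65 gap 85.1 F [-1.1  0.3 -0.9] j7 -2.6
[-5.0, -0.8, 19.3] 0.29
[-5.0, -0.8, 19.3] 0.29
[-5.0, -0.7, 19.3] 0.29
```

Request:
{"name": "jog_arm", "arguments": {
  "series": [
    [[-8,-1,5],0.5,85],
    [[-7,-1,15],0.5,85],
    [[0,0,18],0,85],
    [[0,0,12],0,85],
    [[0,0,5],0,85]
  ]
}}

```text
time_s: 2.1
tool_pos: [0.5813, -0.3101, 0.0318]
orientation: [[0.336, 0.942, -0.007], [0.942, -0.336, 0.002], [-0.0, -0.007, -1.0]]
ft_force: [0.2, 0.1, 0.6]
finger_gap: 0.085
```

```bash
python3 -c "
from h import *
plan([583,-302.5,30],-19,2)
from station import env
for n in('scene','top'):
    d=env.snapshot(n);cv2.imwrite(f'pics/{n}1.png',cv2.resize(d['image'][200:320,120:280] if n=='scene' else d['image'][180:300,380:540],None,fx=5,fy=5))"
```

```text
t 2.1 pos [ 581.3 -310.1   31.8] psi -19.63 tilt 0.4 gap 85.0 F [0.2 0.1 0.6] j7 -2.9
[3.9, -0.5, 0.9] -0.31
[3.9, -0.4, 0.9] -0.31
```

View pics/scene1.png

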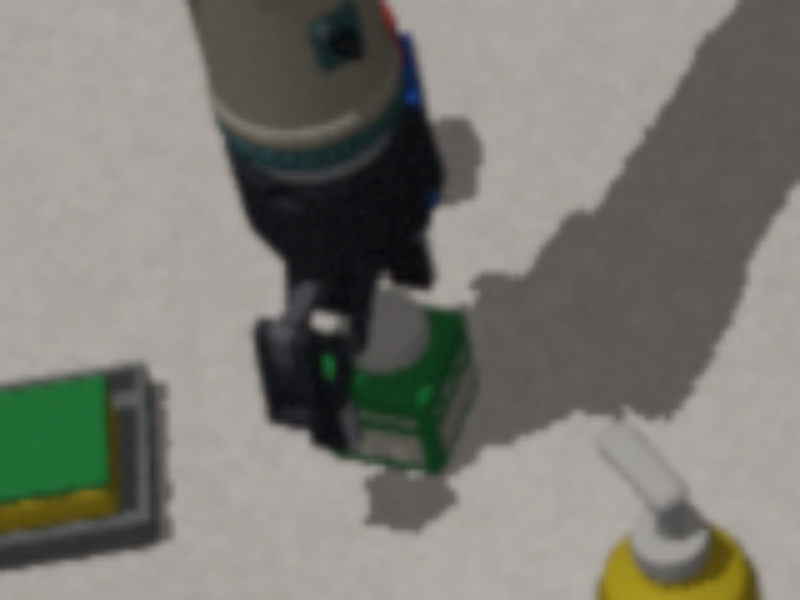

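The fingers straddle the green bottle at crop (390,390), a little off to its −y side. I'll centre by 7 mm and close.

Request:
{"name": "jog_arm", "arguments": {
  "series": [
    [[4,0,1],0,85],
    [[2,0,0],0,56],
    [[0,0,0],0,50],
    [[0,0,0],0,50],
    [[0,0,0],0,50]
  ],
  "force": 30
}}

```text
time_s: 2.7
tool_pos: [0.5852, -0.3031, 0.0332]
orientation: [[0.334, 0.942, -0.004], [0.942, -0.334, 0.002], [0.0, -0.004, -1.0]]
ft_force: [0.2, 0.8, -2.4]
finger_gap: 0.0551
```

Request:
{"name": "jog_arm", "arguments": {
  "series": [
    [[0,0,0],0,50],
    [[0,0,0],0,50],
    [[0,0,0],0,50],
    [[0,0,0],0,50],
    [[0,0,0],0,50]
  ]
}}

```text
time_s: 3.2
tool_pos: [0.585, -0.3029, 0.0329]
orientation: [[0.334, 0.942, -0.004], [0.942, -0.334, 0.002], [0.001, -0.005, -1.0]]
ft_force: [0.1, 0.5, -1.8]
finger_gap: 0.0555
```

```bash
python3 -c "
from h import *
plan([620.5,-250,30],9,10)"
```

```text
t 3.2 pos [ 585.  -302.9   32.9] psi -19.53 tilt 0.27 gap 55.5 F [ 0.1  0.5 -1.8] j7 -3.4
[6.2, 1.6, 0.3] -2.85
[6.1, 1.9, 0.3] -2.85
[6.0, 2.2, 0.3] -2.85
[5.9, 2.5, 0.3] -2.85
[5.7, 2.8, 0.3] -2.85
[5.6, 3.1, 0.3] -2.85
[5.4, 3.3, 0.3] -2.85
[5.3, 3.6, 0.3] -2.85
[5.1, 3.8, 0.3] -2.85
[4.9, 4.1, 0.3] -2.85
```

Request:
{"name": "jog_arm", "arguments": {
  "series": [
    [[7,2,0],-4,50],
    [[10,3,0],-5,50],
    [[11,4,0],-6,50],
    [[11,6,0],-6,50],
    [[8,5,0],-5,50]
  ]
}}

```text
time_s: 3.7
tool_pos: [0.6113, -0.2634, 0.033]
orientation: [[-0.124, 0.992, -0.005], [0.992, 0.124, -0.003], [-0.003, -0.006, -1.0]]
ft_force: [-0.3, -0.7, -1.3]
finger_gap: 0.0556
```

```bash
python3 -c "
from h import *
plan([609,-180,32],9,6)"
```

```text
t 3.7 pos [ 611.3 -263.4   33. ] psi 7.15 tilt 0.36 gap 55.6 F [-0.3 -0.7 -1.3] j7 12.5
[13.8, 1.3, 0.1] -0.31
[13.8, 1.4, 0.1] -0.31
[13.8, 1.5, 0.1] -0.31
[13.8, 1.6, 0.1] -0.31
[13.8, 1.6, 0.1] -0.31
[13.8, 1.7, 0.1] -0.31
```

Request:
{"name": "jog_arm", "arguments": {
  "series": [
    [[14,2,0],-1,50],
    [[18,2,0],-1,50],
    [[18,2,0],0,50],
    [[16,2,0],0,50],
    [[8,1,0],0,50]
  ]
}}

```text
time_s: 4.2
tool_pos: [0.6089, -0.1833, 0.033]
orientation: [[-0.157, 0.988, -0.005], [0.988, 0.157, -0.004], [-0.003, -0.005, -1.0]]
ft_force: [-0.6, -0.3, -1.8]
finger_gap: 0.0552
```

```bash
python3 -c "
from h import *
plan([597.4,-105,32],9,6)
from station import env
for n in('scene','top'):
    d=env.snapshot(n);np.savez(f'pics/{n}2.npz',**d);cv2.imwrite(f'pics/{n}2.png',d['image'])
    P=cloud(d);hsv=cv2.cvtColor(d['image'],cv2.COLOR_BGR2HSV)
    X,Y,Z=P[...,0],P[...,1],P[...,2]
    m=(hsv[...,0]>45)&(hsv[...,0]<85)&(hsv[...,1]>80)&(Z>.006)&(Z<.064)&(X<.7)&(X>.5)&(Y>-.3)
    q=P[m];print(len(q),q.min(0),q.max(0),rect(q[:,:2]))
"
```

```text
t 4.2 pos [ 608.9 -183.3   33. ] psi 9.04 tilt 0.33 gap 55.2 F [-0.6 -0.3 -1.8] j7 7.0
[13.2, 0.2, 0.1] 0.01
[13.2, 0.2, 0.1] 0.01
[13.2, 0.2, 0.1] 0.01
[13.2, 0.2, 0.1] 0.01
[13.2, 0.2, 0.1] 0.01
[13.2, 0.2, 0.1] 0.01
189 [ 0.58261122 -0.21307128  0.00696831] [0.69974167 0.69810948 0.06378311] ((628.8286743164062, 242.68606567382812), (914.3746337890625, 93.37706756591797), 85.46170043945312)
196 [ 0.53135649 -0.21280047  0.00606238] [0.69962208 0.66102246 0.06337249] ((623.9412841796875, 227.640625), (141.9323272705078, 874.8804321289062), 3.688469171524048)
```

View pics/scene2.png

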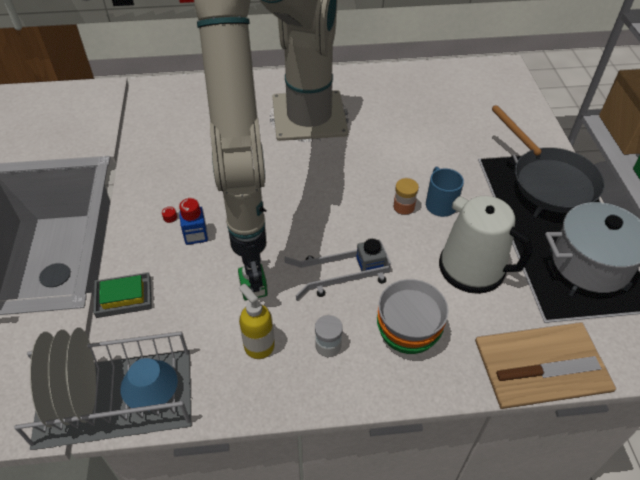

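Green, near (255,280) in the scene view, is gripped and lined up with the lane mouth at (295,280). Now I'll slide it in.

Request:
{"name": "jog_arm", "arguments": {
  "series": [
    [[12,0,0],0,50],
    [[16,0,0],0,50],
    [[16,0,0],0,50],
    [[16,0,0],0,50],
    [[10,0,0],0,50]
  ]
}}

```text
time_s: 4.8
tool_pos: [0.5975, -0.1134, 0.033]
orientation: [[-0.153, 0.988, -0.003], [0.988, 0.153, -0.007], [-0.006, -0.004, -1.0]]
ft_force: [-0.2, -1.0, -1.4]
finger_gap: 0.0555
```

```bash
python3 -c "
from h import *
plan([586.3,-34,33],9,6)"
```

```text
t 4.8 pos [ 597.5 -113.4   33. ] psi 8.79 tilt 0.44 gap 55.5 F [-0.2 -1.  -1.4] j7 0.5
[13.4, 0.2, -0.1] -0.04
[13.4, 0.2, -0.1] -0.04
[13.4, 0.2, -0.1] -0.04
[13.4, 0.2, -0.1] -0.04
[13.4, 0.2, -0.1] -0.04
[13.4, 0.2, -0.1] -0.04
```

Request:
{"name": "jog_arm", "arguments": {
  "series": [
    [[12,0,0],0,50],
    [[13,0,0],0,50],
    [[13,0,0],0,50],
    [[13,0,0],0,50],
    [[10,0,0],0,50]
  ]
}}

```text
time_s: 5.3
tool_pos: [0.5876, -0.0477, 0.033]
orientation: [[-0.153, 0.988, -0.002], [0.988, 0.153, -0.008], [-0.007, -0.003, -1.0]]
ft_force: [0.6, -1.5, -0.5]
finger_gap: 0.0556
```

```bash
python3 -c "
from h import *
plan([576,34,33],9,6)"
```

```text
t 5.3 pos [587.6 -47.7  33. ] psi 8.82 tilt 0.46 gap 55.6 F [ 0.6 -1.5 -0.5] j7 -5.4
[13.8, 0.2, -0.1] -0.03
[13.8, 0.2, -0.1] -0.03
[13.8, 0.2, -0.1] -0.03
[13.8, 0.2, -0.1] -0.03
[13.8, 0.2, -0.1] -0.03
[13.8, 0.2, -0.1] -0.03
```

Request:
{"name": "jog_arm", "arguments": {
  "series": [
    [[12,0,0],0,50],
    [[15,0,0],0,50],
    [[15,0,0],0,50],
    [[15,0,0],0,50],
    [[12,0,0],0,50]
  ]
}}

```text
time_s: 5.8
tool_pos: [0.5768, 0.0252, 0.0331]
orientation: [[-0.152, 0.988, -0.001], [0.988, 0.152, -0.009], [-0.009, -0.002, -1.0]]
ft_force: [0.4, -1.6, 2.5]
finger_gap: 0.0551
```

Request:
{"name": "jog_arm", "arguments": {
  "series": [
    [[5,0,0],0,50],
    [[3,0,0],0,50],
    [[3,0,0],0,50],
    [[2,0,0],0,50],
    [[2,0,0],0,50]
  ]
}}

```text
time_s: 6.3
tool_pos: [0.5745, 0.0393, 0.0331]
orientation: [[-0.152, 0.988, -0.001], [0.988, 0.152, -0.013], [-0.012, -0.002, -1.0]]
ft_force: [1.2, -5.8, 2.0]
finger_gap: 0.0554
```

```bash
python3 -c "
from h import *
plan([576,34,33],9,1)"
```

```text
t 6.3 pos [574.5  39.3  33.1] psi 8.75 tilt 0.73 gap 55.4 F [ 1.2 -5.8  2. ] j7 -13.2
[-5.5, 0.6, 0.2] -0.25
```

Request:
{"name": "jog_arm", "arguments": {
  "series": [
    [[3,0,0],0,50],
    [[3,0,0],0,50],
    [[3,0,0],0,50],
    [[0,0,0],0,50],
    [[0,0,0],0,50]
  ]
}}

```text
time_s: 6.8
tool_pos: [0.5744, 0.0387, 0.0333]
orientation: [[-0.143, 0.99, 0.0], [0.99, 0.143, -0.021], [-0.021, -0.003, -1.0]]
ft_force: [0.9, -1.1, 1.8]
finger_gap: 0.0551
```

```bash
python3 -c "
from h import *
plan([576,34,33],9,1)
from station import env
for n in('scene','top'):
    d=env.snapshot(n);cv2.imwrite(f'pics/{n}3.png',cv2.resize(d['image'][200:320,270:430] if n=='scene' else d['image'][180:300,220:380],None,fx=5,fy=5))"
```

```text
t 6.8 pos [574.4  38.7  33.3] psi 8.22 tilt 1.22 gap 55.1 F [ 0.9 -1.1  1.8] j7 -14.0
[-4.9, 1.0, 0.4] -0.78
```

View pics/scene3.png

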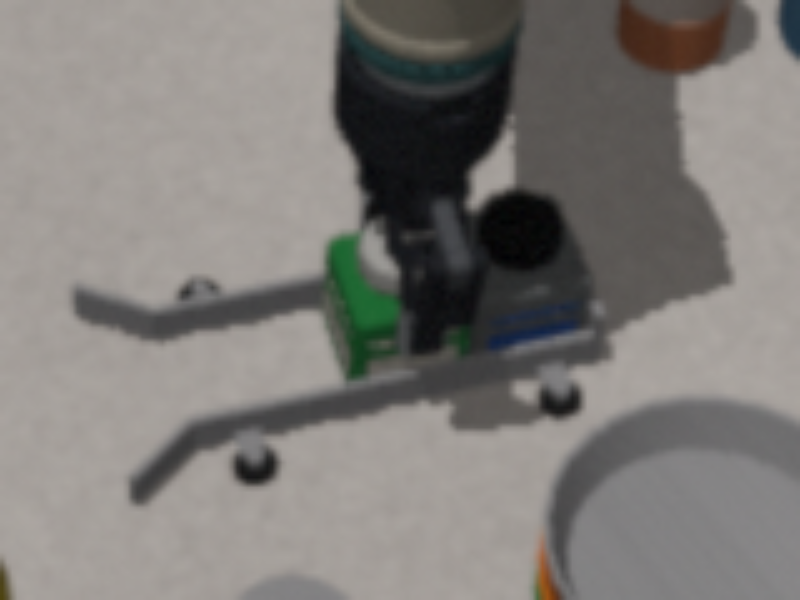

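Green at crop (390,300) stands against grey at (520,270), both in the rail. Releasing.

Request:
{"name": "jog_arm", "arguments": {
  "series": [
    [[0,0,0],0,85],
    [[0,0,0],0,85],
    [[0,0,0],0,85],
    [[0,0,0],0,85],
    [[0,0,-5],0,85]
  ]
}}

```text
time_s: 7.4
tool_pos: [0.5729, 0.0409, 0.0371]
orientation: [[-0.145, 0.989, -0.003], [0.989, 0.145, -0.019], [-0.018, -0.006, -1.0]]
ft_force: [0.5, -0.4, 0.6]
finger_gap: 0.0851
```

Request:
{"name": "jog_arm", "arguments": {
  "series": [
    [[0,0,-20],0,85],
    [[0,0,-30],0,85],
    [[0,0,-30],0,85],
    [[0,0,-30],0,85],
    [[0,0,-30],0,85]
  ]
}}

```text
time_s: 7.9
tool_pos: [0.57, 0.0439, 0.179]
orientation: [[-0.146, 0.989, -0.012], [0.989, 0.146, -0.02], [-0.018, -0.015, -1.0]]
ft_force: [-0.5, -0.0, 0.2]
finger_gap: 0.0848
```

```bash
python3 -c "
from h import *
plan([436,-317,185],6,10)"
```

```text
t 7.9 pos [570.   43.9 179. ] psi 8.39 tilt 1.33 gap 84.8 F [-0.5 -0.   0.2] j7 -10.2
[-33.7, -18.5, 0.3] 0.24
[-33.8, -18.4, 0.3] 0.24
[-33.9, -18.2, 0.3] 0.24
[-34.0, -18.1, 0.3] 0.24
[-34.1, -18.0, 0.3] 0.24
[-34.1, -17.8, 0.3] 0.24
[-34.2, -17.7, 0.3] 0.24
[-34.3, -17.5, 0.3] 0.24
[-34.3, -17.4, 0.3] 0.24
[-34.4, -17.3, 0.3] 0.24
```

Request:
{"name": "jog_arm", "arguments": {
  "series": [
    [[-25,-14,0],0,85],
    [[-34,-18,0],0.5,85],
    [[-36,-19,0],0.5,85],
    [[-36,-19,0],0.5,85],
    [[-36,-19,0],0.5,85]
  ]
}}

```text
time_s: 8.4
tool_pos: [0.51, -0.1295, 0.1903]
orientation: [[-0.125, 0.992, 0.006], [0.992, 0.125, -0.014], [-0.014, 0.004, -1.0]]
ft_force: [0.8, -1.0, -0.5]
finger_gap: 0.0853
```

Request:
{"name": "jog_arm", "arguments": {
  "series": [
    [[-36,-18,0],0,85],
    [[-36,-18,0],0,85],
    [[-36,-18,0],0,85],
    [[-25,-12,0],0,85],
    [[-12,-6,0],0,85]
  ]
}}

```text
time_s: 8.9
tool_pos: [0.4513, -0.2926, 0.1945]
orientation: [[-0.119, 0.993, 0.007], [0.993, 0.119, -0.017], [-0.018, 0.005, -1.0]]
ft_force: [-0.8, 0.1, -0.1]
finger_gap: 0.0848
```

```bash
python3 -c "
from h import *
plan([436,-317,130],6,3)
from station import env
for n in('scene','top'):
    d=env.snapshot(n);np.savez(f'pics/{n}4.npz',**d);cv2.imwrite(f'pics/{n}4.png',d['image'])
    P=cloud(d);hsv=cv2.cvtColor(d['image'],cv2.COLOR_BGR2HSV)
    X,Y,Z=P[...,0],P[...,1],P[...,2]
    b=(X>.5)&(X<.66)&(Y>-.12)&(Y<.14)
    for nm,m in (('grey/green caps',b&(Z>.07)&(Z<.085)),):
        k,l,st,c=cv2.connectedComponentsWithStats(m.astype(np.uint8))
        for i in range(1,k):
            if st[i,4]>60: print(n,nm,rect(P[l==i][:,:2]))
"
```

```text
t 8.9 pos [ 451.3 -292.6  194.5] psi 6.84 tilt 1.07 gap 84.8 F [-0.8  0.1 -0.1] j7 25.4
[-7.1, -6.1, 21.6] 0.28
[-7.1, -6.1, 21.6] 0.28
[-7.2, -6.1, 21.6] 0.28
scene grey/green caps ((568.1441650390625, 94.26904296875), (36.398807525634766, 38.90829849243164), 79.98700714111328)
scene grey/green caps ((575.8525390625, 36.644351959228516), (39.170833587646484, 37.262386322021484), 38.63862991333008)
top grey/green caps ((574.8072509765625, 36.475215911865234), (36.571102142333984, 36.6931266784668), 25.431928634643555)
top grey/green caps ((564.9505004882812, 92.75344848632812), (36.82786560058594, 37.26350402832031), 29.381324768066406)
```

View pics/scene4.png

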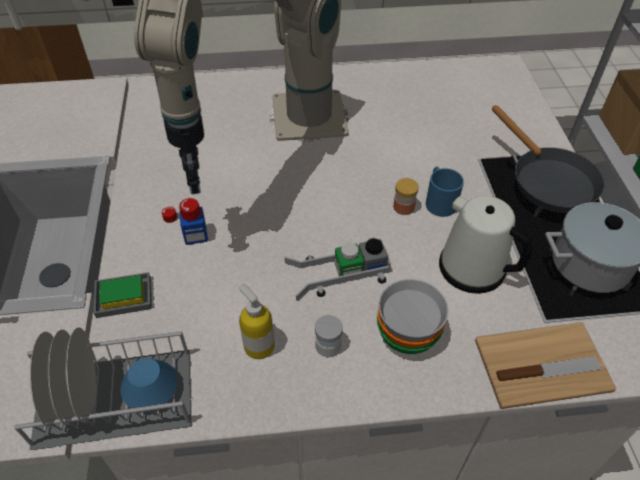

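Green at (349,258) sits against grey at (374,250) by the stop, cap spacing 57 mm. The descaler at (192,222) is untouched and the gripper is above it.

Request:
{"name": "jog_arm", "arguments": {
  "series": [
    [[-10,-7,15],0,85],
    [[-8,-7,15],0.5,85],
    [[0,-2,15],0,85],
    [[0,0,8],0,85],
    [[0,0,0],0,85]
  ]
}}

```text
time_s: 9.5
tool_pos: [0.4449, -0.3022, 0.1413]
orientation: [[-0.123, 0.992, 0.013], [0.992, 0.123, -0.012], [-0.013, 0.011, -1.0]]
ft_force: [-0.4, 0.3, -0.3]
finger_gap: 0.0851
```

```bash
python3 -c "
from h import *
plan([436,-317,50],6,4)"
```

```text
t 9.5 pos [ 444.9 -302.2  141.3] psi 7.08 tilt 1.0 gap 85.1 F [-0.4  0.3 -0.3] j7 25.5
[-3.1, -2.9, 22.8] 0.27
[-3.1, -2.9, 22.8] 0.27
[-3.1, -2.9, 22.8] 0.27
[-3.1, -2.9, 22.8] 0.27
```

Request:
{"name": "jog_arm", "arguments": {
  "series": [
    [[-8,-6,5],0.5,85],
    [[-6,-5,10],0.5,85],
    [[0,0,6],0,85],
    [[0,0,0],0,85],
    [[0,0,0],0,85]
  ]
}}

```text
time_s: 10.0
tool_pos: [0.4375, -0.3173, 0.12]
orientation: [[-0.107, 0.994, 0.016], [0.994, 0.108, -0.012], [-0.014, 0.014, -1.0]]
ft_force: [-0.5, -0.6, 0.0]
finger_gap: 0.0851
```

```bash
python3 -c "
from h import *
plan([436,-317,50],6,4)"
```

```text
t 10.0 pos [ 437.5 -317.3  120. ] psi 6.18 tilt 1.13 gap 85.1 F [-0.5 -0.6  0. ] j7 25.9
[0.4, -0.6, 17.5] 0.04
[0.4, -0.6, 17.5] 0.04
[0.4, -0.6, 17.5] 0.04
[0.4, -0.6, 17.5] 0.04
```

Request:
{"name": "jog_arm", "arguments": {
  "series": [
    [[0,0,15],0,85],
    [[0,0,20],0,85],
    [[0,0,18],0,85],
    [[0,0,10],0,85],
    [[0,0,3],0,85]
  ]
}}

```text
time_s: 10.5
tool_pos: [0.4413, -0.3193, 0.0542]
orientation: [[-0.107, 0.994, 0.021], [0.994, 0.108, -0.015], [-0.017, 0.019, -1.0]]
ft_force: [-0.6, -0.4, -0.3]
finger_gap: 0.0848
```

```bash
python3 -c "
from h import *
plan([436,-317,50],6,1)"
```

```text
t 10.5 pos [ 441.3 -319.3   54.2] psi 6.18 tilt 1.49 gap 84.8 F [-0.6 -0.4 -0.3] j7 23.8
[2.9, -5.1, 4.1] 0.18
```

Request:
{"name": "jog_arm", "arguments": {
  "series": [
    [[2,-4,3],0,85],
    [[0,0,1],0,60],
    [[0,0,0],0,50],
    [[0,0,0],0,50],
    [[0,0,0],0,50]
  ]
}}

```text
time_s: 11.0
tool_pos: [0.4364, -0.3179, 0.0512]
orientation: [[-0.107, 0.994, 0.021], [0.994, 0.107, -0.016], [-0.018, 0.019, -1.0]]
ft_force: [-0.4, 0.3, -4.6]
finger_gap: 0.0557
```

Request:
{"name": "jog_arm", "arguments": {
  "series": [
    [[0,0,0],0,50],
    [[0,0,0],0,50],
    [[0,0,0],0,50],
    [[0,0,0],0,50],
    [[0,0,0],0,50]
  ]
}}

```text
time_s: 11.5
tool_pos: [0.4364, -0.3177, 0.0511]
orientation: [[-0.107, 0.994, 0.021], [0.994, 0.107, -0.015], [-0.017, 0.019, -1.0]]
ft_force: [-0.9, 0.1, -3.4]
finger_gap: 0.0552
```

```bash
python3 -c "
from h import *
plan([620.5,-250,52],9,10)
from station import env
for n in('scene','top'):
    d=env.snapshot(n);cv2.imwrite(f'pics/{n}5.png',cv2.resize(d['image'][140:260,120:280] if n=='scene' else d['image'][240:360,380:540],None,fx=5,fy=5))"
```

```text
t 11.5 pos [ 436.4 -317.7   51.1] psi 6.16 tilt 1.47 gap 55.2 F [-0.9  0.1 -3.4] j7 23.7
[4.8, 19.0, 0.2] -0.28
[4.7, 19.1, 0.2] -0.28
[4.6, 19.1, 0.2] -0.28
[4.5, 19.1, 0.2] -0.28
[4.4, 19.1, 0.2] -0.28
[4.3, 19.1, 0.2] -0.28
[4.2, 19.2, 0.2] -0.28
[4.1, 19.2, 0.2] -0.28
[4.0, 19.2, 0.2] -0.28
[3.9, 19.2, 0.2] -0.28
```

View pics/scene5.png

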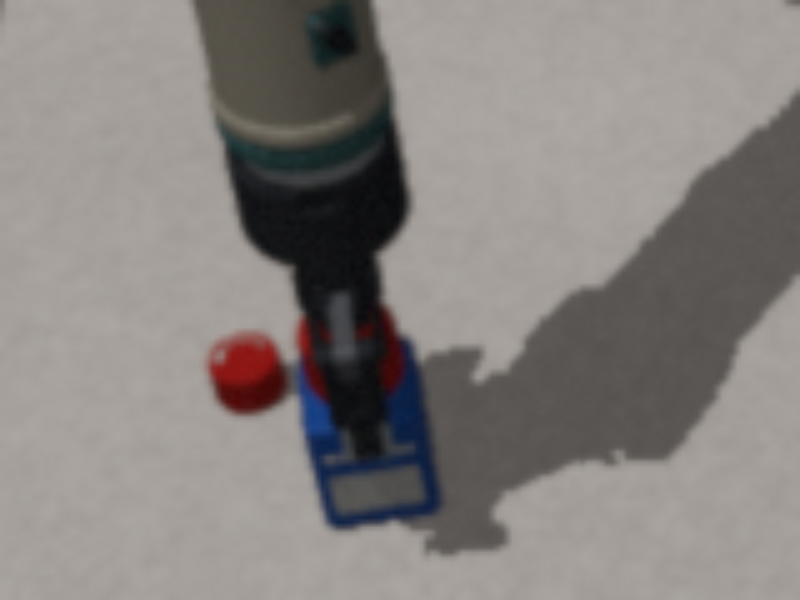

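Request:
{"name": "jog_arm", "arguments": {
  "series": [
    [[4,14,0.3],0,50],
    [[5,20,0.3],-0.5,50],
    [[5,22,0.3],-0.5,50],
    [[5,22,0.3],-0.5,50],
    [[4,18,0.3],0,50]
  ]
}}

```text
time_s: 12.1
tool_pos: [0.5236, -0.288, 0.0513]
orientation: [[-0.124, 0.992, 0.008], [0.992, 0.124, -0.019], [-0.02, 0.006, -1.0]]
ft_force: [-1.7, -0.5, 1.8]
finger_gap: 0.0552
```

```bash
python3 -c "
from h import *
plan([620.5,-250,51],9,5)"
```

```text
t 12.1 pos [ 523.6 -288.    51.3] psi 7.15 tilt 1.18 gap 55.2 F [-1.7 -0.5  1.8] j7 19.7
[5.1, 20.2, 0.1] -0.37
[5.0, 20.2, 0.1] -0.37
[4.9, 20.2, 0.1] -0.37
[4.7, 20.3, 0.1] -0.37
[4.6, 20.3, 0.1] -0.37
```

Request:
{"name": "jog_arm", "arguments": {
  "series": [
    [[6,20,0.1],-0.5,50],
    [[6,21,0.1],-0.5,50],
    [[6,21,0.1],-0.5,50],
    [[6,20,0.1],-0.5,50],
    [[4,10,0],0,50]
  ]
}}

```text
time_s: 12.6
tool_pos: [0.6133, -0.2473, 0.0515]
orientation: [[-0.159, 0.987, 0.005], [0.987, 0.159, -0.022], [-0.022, 0.001, -1.0]]
ft_force: [-1.7, -0.9, 1.2]
finger_gap: 0.0556
```

```bash
python3 -c "
from h import *
plan([609.5,-180,51],9,5)"
```

```text
t 12.6 pos [ 613.3 -247.3   51.5] psi 9.14 tilt 1.28 gap 55.6 F [-1.7 -0.9  1.2] j7 16.7
[13.4, 1.4, -0.2] 0.03
[13.4, 1.4, -0.2] 0.03
[13.4, 1.4, -0.2] 0.03
[13.4, 1.4, -0.2] 0.03
[13.4, 1.4, -0.2] 0.03
```

Request:
{"name": "jog_arm", "arguments": {
  "series": [
    [[12,2,-0.2],0,50],
    [[16,2,-0.2],0,50],
    [[16,1,-0.2],0,50],
    [[16,1,-0.2],0,50],
    [[8,0,-0.2],0,50]
  ]
}}

```text
time_s: 13.1
tool_pos: [0.6074, -0.1761, 0.0516]
orientation: [[-0.156, 0.988, 0.006], [0.987, 0.156, -0.024], [-0.025, 0.002, -1.0]]
ft_force: [-0.2, 0.1, -2.5]
finger_gap: 0.0558
```

```bash
python3 -c "
from h import *
plan([597.6,-105,51],9,5)"
```

```text
t 13.1 pos [ 607.4 -176.1   51.6] psi 8.98 tilt 1.44 gap 55.8 F [-0.2  0.1 -2.5] j7 10.5
[14.4, 0.3, -0.2] -0.0
[14.4, 0.3, -0.2] -0.0
[14.4, 0.3, -0.2] -0.0
[14.4, 0.3, -0.2] -0.0
[14.4, 0.3, -0.2] -0.0
```

Request:
{"name": "jog_arm", "arguments": {
  "series": [
    [[13,0,-0.2],0,50],
    [[16,0,-0.2],0,50],
    [[16,0,-0.2],0,50],
    [[16,0,-0.2],0,50],
    [[8,0,-0.2],0,50]
  ]
}}

```text
time_s: 13.6
tool_pos: [0.5952, -0.1024, 0.0516]
orientation: [[-0.156, 0.988, 0.007], [0.987, 0.156, -0.025], [-0.026, 0.003, -1.0]]
ft_force: [1.3, 0.4, -3.5]
finger_gap: 0.0553
```

```bash
python3 -c "
from h import *
plan([588.0,-45,51],9,5)"
```

```text
t 13.6 pos [ 595.2 -102.4   51.6] psi 8.97 tilt 1.51 gap 55.3 F [ 1.3  0.4 -3.5] j7 4.2
[11.6, 0.4, -0.2] -0.01
[11.6, 0.4, -0.2] -0.01
[11.6, 0.4, -0.2] -0.01
[11.6, 0.4, -0.2] -0.01
[11.6, 0.4, -0.2] -0.01
```

Request:
{"name": "jog_arm", "arguments": {
  "series": [
    [[11,0.6,-0.2],0,50],
    [[13,0.6,-0.2],0,50],
    [[13,0.5,-0.2],0,50],
    [[12,0.4,-0.2],0,50],
    [[8,0,-0.2],0,50]
  ]
}}

```text
time_s: 14.1
tool_pos: [0.5881, -0.0423, 0.0515]
orientation: [[-0.155, 0.988, 0.008], [0.988, 0.155, -0.027], [-0.028, 0.003, -1.0]]
ft_force: [0.8, 0.3, -1.4]
finger_gap: 0.0552
```

Request:
{"name": "jog_arm", "arguments": {
  "series": [
    [[6,0,0],0,50],
    [[5,0,0],0,50],
    [[4,0,0],0,50],
    [[3,0,0],0,50],
    [[3,0,0],0,50]
  ]
}}

```text
time_s: 14.6
tool_pos: [0.5848, -0.021, 0.0516]
orientation: [[-0.154, 0.988, 0.008], [0.988, 0.154, -0.029], [-0.03, 0.003, -1.0]]
ft_force: [0.7, -2.0, -0.8]
finger_gap: 0.0552
```

```bash
python3 -c "
from h import *
plan([583.7,-17,51],9,5)"
```

```text
t 14.6 pos [584.8 -21.   51.6] psi 8.86 tilt 1.75 gap 55.2 F [ 0.7 -2.  -0.8] j7 -3.2
[0.8, -0.1, 0.1] -0.03
[0.8, -0.1, 0.1] -0.03
[0.8, -0.1, 0.1] -0.03
[0.8, -0.1, 0.1] -0.03
[0.8, -0.1, 0.1] -0.03
```

Contact is starting, so I'll push gently until it's firm.

Request:
{"name": "jog_arm", "arguments": {
  "series": [
    [[3,0,0],0,50],
    [[3,0,0],0,50],
    [[3,0,0],0,50],
    [[3,0,0],0,50],
    [[0,0,0],0,50]
  ]
}}

```text
time_s: 15.1
tool_pos: [0.5842, -0.0172, 0.0516]
orientation: [[-0.15, 0.989, 0.01], [0.988, 0.15, -0.039], [-0.04, 0.004, -0.999]]
ft_force: [-0.5, -0.5, 4.4]
finger_gap: 0.055
```

```bash
python3 -c "
from h import *
plan([583.7,-17,51],9,1)
from station import env
for n in('scene','top'):
    d=env.snapshot(n);cv2.imwrite(f'pics/{n}6.png',cv2.resize(d['image'][200:320,270:430] if n=='scene' else d['image'][180:300,220:380],None,fx=5,fy=5))"
```

```text
t 15.1 pos [584.2 -17.2  51.6] psi 8.62 tilt 2.31 gap 55.0 F [-0.5 -0.5  4.4] j7 -4.2
[0.3, -0.5, 0.5] -0.38
```

View pics/scene6.png

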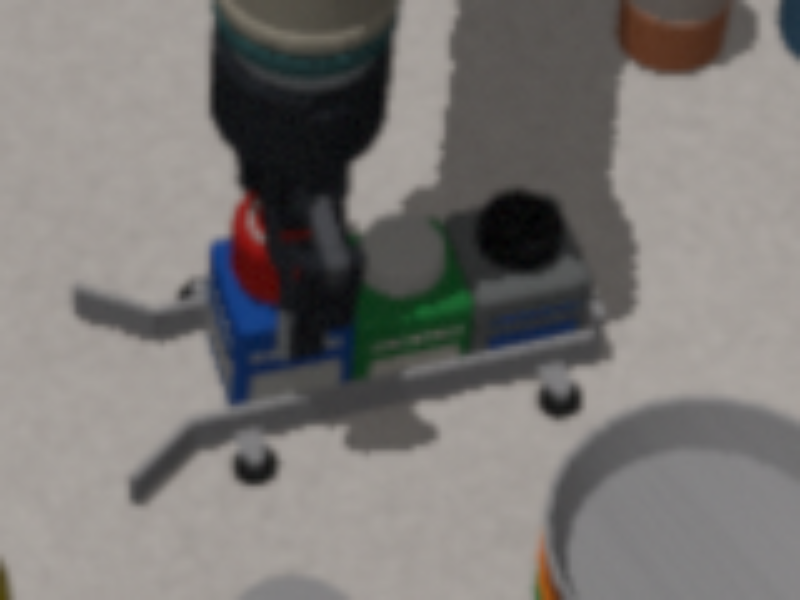

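All three stand in file: blue at crop (280,320), green (410,300), grey (520,270). Releasing and rising.

Request:
{"name": "jog_arm", "arguments": {
  "series": [
    [[0,0,0],0,85],
    [[0,0,0],0,85],
    [[0,0,0],0,85],
    [[0,0,0],0,85],
    [[0,0,-5],0,85]
  ]
}}

```text
time_s: 15.7
tool_pos: [0.5818, -0.0111, 0.0544]
orientation: [[-0.154, 0.988, 0.005], [0.988, 0.154, -0.033], [-0.033, 0.0, -0.999]]
ft_force: [0.5, -0.8, 0.5]
finger_gap: 0.085
```

Request:
{"name": "jog_arm", "arguments": {
  "series": [
    [[0,0,-20],0,85],
    [[0,0,-30],0,85],
    [[-20,0,-30],0,85],
    [[-40,0,-10],0,85],
    [[-40,0,0],0,85]
  ]
}}

```text
time_s: 16.2
tool_pos: [0.5975, -0.0986, 0.152]
orientation: [[-0.169, 0.986, 0.005], [0.985, 0.169, -0.027], [-0.027, 0.0, -1.0]]
ft_force: [0.1, -0.2, -0.5]
finger_gap: 0.0853
```

```bash
cat > meas.py <<'E'
from h import *
from station import env
import sys
def meas(tag):
    for n in('scene','top'):
        d=env.snapshot(n);np.savez(f'pics/{n}{tag}.npz',**d);cv2.imwrite(f'pics/{n}{tag}.png',cv2.resize(d['image'][200:320,270:430] if n=='scene' else d['image'][180:300,220:380],None,fx=5,fy=5))
        P=cloud(d);hsv=cv2.cvtColor(d['image'],cv2.COLOR_BGR2HSV)
        X,Y,Z=P[...,0],P[...,1],P[...,2];H,S=hsv[...,0],hsv[...,1]
        b=(X>.5)&(X<.66)&(Y>-.12)&(Y<.14)
        def rep(nm,m):
            k,l,st,c=cv2.connectedComponentsWithStats(m.astype(np.uint8))
            for i in range(1,k):
                if st[i,4]>60:
                    q=P[l==i];print(n,nm,[np.round(a,1) for a in rect(q[:,:2])],"z",np.median(q[:,2]).round(4))
        red=((H<10)|(H>170))&(S>120)
        rep('caps',b&(Z>.07)&(Z<.085)&~red&~((H>100)&(H<130)&(S>100)))
        rep('red',b&red&(Z>.105)&(Z<.12))
        rep('blue',b&(H>100)&(H<130)&(S>100)&(Z>.066)&(Z<.082))
if __name__=="__main__": meas(sys.argv[1])
E
python3 -c "
from h import *
plan([584,-18,140],9,1)";python3 meas.py 7
```

```text
t 16.2 pos [597.5 -98.6 152. ] psi 9.75 tilt 1.56 gap 85.3 F [ 0.1 -0.2 -0.5] j7 7.1
[82.0, 0.4, 9.8] 0.75
scene caps [array([567.7,  94.2]), array([36.4, 38.5]), np.float64(85.8)] z 0.0763
scene caps [array([575.2,  38.7]), array([35.9, 38.8]), np.float64(82.0)] z 0.0762
scene red [array([588. , -18.4]), array([41.4, 40.8]), np.float64(83.1)] z 0.1113
scene blue [array([586. , -17.6]), array([59. , 55.1]), np.float64(8.4)] z 0.0735
top caps [array([574.4,  37.8]), array([37.8, 35.6]), np.float64(1.8)] z 0.0752
top caps [array([565.8,  92.9]), array([36.3, 37.7]), np.float64(0.7)] z 0.0749
top red [array([583.6, -18.1]), array([43.4, 42.6]), np.float64(1.2)] z 0.1102
top blue [array([583.3, -18.1]), array([56.4, 55.1]), np.float64(9.4)] z 0.0724
```

View pics/top7.png

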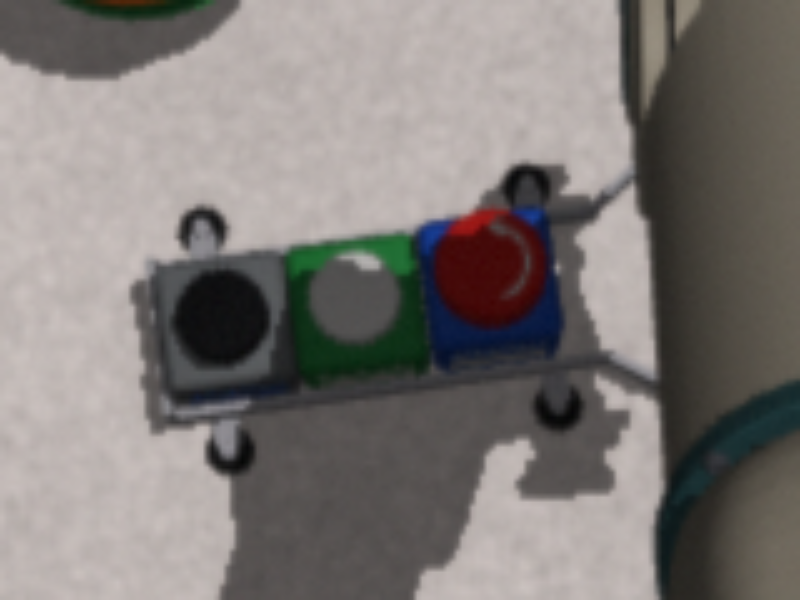

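The file is closed up: grey (220,315), green (355,310), blue with red cap (490,265). The red cap is at about (585, −18). Next I'll move over it.

Request:
{"name": "jog_arm", "arguments": {
  "series": [
    [[18,0,2],0.5,85],
    [[24,0,2],0.3,85],
    [[20,0,2],0,85],
    [[12,0,2],0,85],
    [[2,0,0],0,85]
  ]
}}

```text
time_s: 16.8
tool_pos: [0.5852, -0.0317, 0.1412]
orientation: [[-0.136, 0.991, 0.005], [0.99, 0.136, -0.032], [-0.033, 0.0, -0.999]]
ft_force: [0.9, -0.9, -0.4]
finger_gap: 0.085
```

```bash
python3 -c "
from h import *
plan([585,-18,87],9,3)"
```

```text
t 16.8 pos [585.2 -31.7 141.2] psi 7.85 tilt 1.87 gap 85.0 F [ 0.9 -0.9 -0.4] j7 -1.3
[5.1, 0.5, 17.9] -0.38
[5.1, 0.6, 17.9] -0.38
[5.1, 0.6, 17.9] -0.38
```

Request:
{"name": "jog_arm", "arguments": {
  "series": [
    [[8,1,5],-0.5,85],
    [[6,1,10],-0.5,85],
    [[1,0,10],0,85],
    [[0,0,5],0,85],
    [[0,0,0],0,85]
  ]
}}

```text
time_s: 17.3
tool_pos: [0.5852, -0.0187, 0.1076]
orientation: [[-0.154, 0.988, 0.004], [0.988, 0.154, -0.034], [-0.034, -0.001, -0.999]]
ft_force: [0.2, -1.6, 0.3]
finger_gap: 0.0849
```

```bash
python3 -c "
from h import *
plan([585,-18,87],9,3)"
```

```text
t 17.3 pos [585.2 -18.7 107.6] psi 8.84 tilt 1.96 gap 84.9 F [ 0.2 -1.6  0.3] j7 -2.5
[0.5, -0.0, 6.8] -0.05
[0.5, -0.0, 6.8] -0.05
[0.5, -0.0, 6.8] -0.05
```

Request:
{"name": "jog_arm", "arguments": {
  "series": [
    [[0,0,8],0,85],
    [[0.5,0,8],0,85],
    [[0.5,0,3],0,60],
    [[0,0,0],0,38],
    [[0,0,0],0,38]
  ],
  "force": 30
}}

```text
time_s: 17.8
tool_pos: [0.5849, -0.0201, 0.0864]
orientation: [[-0.151, 0.988, 0.003], [0.988, 0.151, -0.035], [-0.035, -0.003, -0.999]]
ft_force: [-4.2, -0.2, 7.9]
finger_gap: 0.0443
```

Request:
{"name": "jog_arm", "arguments": {
  "series": [
    [[0,0,0],0,38],
    [[0,0,0],0,38],
    [[0,0,0],0,38],
    [[0,0,0],0,38],
    [[0,0,0],0,38]
  ],
  "force": 60
}}

```text
time_s: 18.3
tool_pos: [0.5846, -0.0201, 0.0867]
orientation: [[-0.151, 0.989, 0.003], [0.988, 0.151, -0.035], [-0.035, -0.003, -0.999]]
ft_force: [-0.4, 1.1, -1.7]
finger_gap: 0.0438
```

```bash
python3 -c "
from h import *
plan([585,-18,87],9,1)
from station import env
s=env.read_state();print(s['torque'])
for n in('scene','top'):
    d=env.snapshot(n);cv2.imwrite(f'pics/{n}8.png',cv2.resize(d['image'][180:300,270:430] if n=='scene' else d['image'][180:300,220:380],None,fx=5,fy=5))"
```

```text
t 18.3 pos [584.6 -20.1  86.7] psi 8.7 tilt 2.0 gap 43.8 F [-0.4  1.1 -1.7] j7 -3.0
[2.0, 0.7, -0.4] -0.3
[ 0.03389186  0.09974249 -0.05157724]
```

View pics/scene8.png

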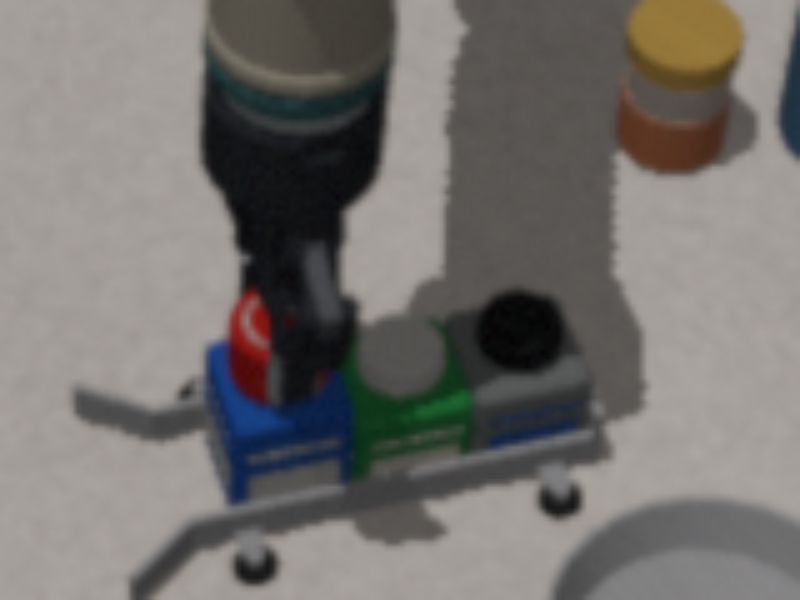

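The cap is held between the fingers at crop (285,340) and all bottles are upright. Pressing now.

Request:
{"name": "jog_arm", "arguments": {
  "series": [
    [[0,0,3],0,38],
    [[0,0,4],0,38],
    [[0,0,5],0,38],
    [[0,0,5],0,38],
    [[0,0,5],0,38]
  ]
}}

```text
time_s: 18.9
tool_pos: [0.5855, -0.0202, 0.081]
orientation: [[-0.15, 0.989, 0.007], [0.988, 0.15, -0.038], [-0.038, 0.001, -0.999]]
ft_force: [-12.3, 1.4, 40.2]
finger_gap: 0.0438
```

```bash
python3 -c "
from h import *
plan([585,-18,81],9,1)"
```

```text
t 18.9 pos [585.5 -20.2  81. ] psi 8.65 tilt 2.19 gap 43.8 F [-12.3   1.4  40.2] j7 -3.3
[2.2, -0.2, -0.1] -0.35
```

Bottomed: 5.7 mm down at 40 N. I'll ease the press and twist anticlockwise.

Request:
{"name": "jog_arm", "arguments": {
  "series": [
    [[0,0,2],0,38],
    [[0,0,2],-3,38],
    [[0,0,2],-6,38],
    [[0,0,2],-6,38],
    [[0,0,2],-6,38]
  ],
  "force": 80
}}

```text
time_s: 19.4
tool_pos: [0.5866, -0.0201, 0.0829]
orientation: [[-0.504, 0.864, 0.014], [0.863, 0.504, -0.04], [-0.042, -0.009, -0.999]]
ft_force: [-4.3, 0.5, 14.5]
finger_gap: 0.0432
```

```bash
python3 -c "
from h import *
plan([585,-18,81],9,1)
from station import env
print(env.read_state()['torque'])"
```

```text
t 19.4 pos [586.6 -20.1  82.9] psi 30.28 tilt 2.44 gap 43.2 F [-4.3  0.5 14.5] j7 11.8
[2.6, -0.3, 1.7] 21.28
[ 0.17780003  0.97394446 -0.18700885]
```

Request:
{"name": "jog_arm", "arguments": {
  "series": [
    [[0,0,3.5],-5,38],
    [[0,0,3],-7,38],
    [[0,0,3],-8,38],
    [[0,0,2.5],-8,38],
    [[0,0,2.5],-8,38]
  ]
}}

```text
time_s: 19.9
tool_pos: [0.5873, -0.0194, 0.0813]
orientation: [[-0.924, 0.383, 0.019], [0.382, 0.923, -0.044], [-0.034, -0.033, -0.999]]
ft_force: [-7.8, 0.9, 17.2]
finger_gap: 0.043
```

```bash
python3 -c "
from h import *
plan([585,-18,81],9,1)
from station import env
print(env.read_state()['torque'])
for n in('scene','top'):
    d=env.snapshot(n);cv2.imwrite(f'pics/{n}9.png',cv2.resize(d['image'][180:300,270:430] if n=='scene' else d['image'][180:300,220:380],None,fx=5,fy=5))"
```

```text
t 19.9 pos [587.3 -19.4  81.3] psi 67.46 tilt 2.75 gap 43.0 F [-7.8  0.9 17.2] j7 38.5
[2.7, 0.4, 0.2] 58.46
[ 0.24560382  1.30317094 -0.26746042]
```

View pics/scene9.png

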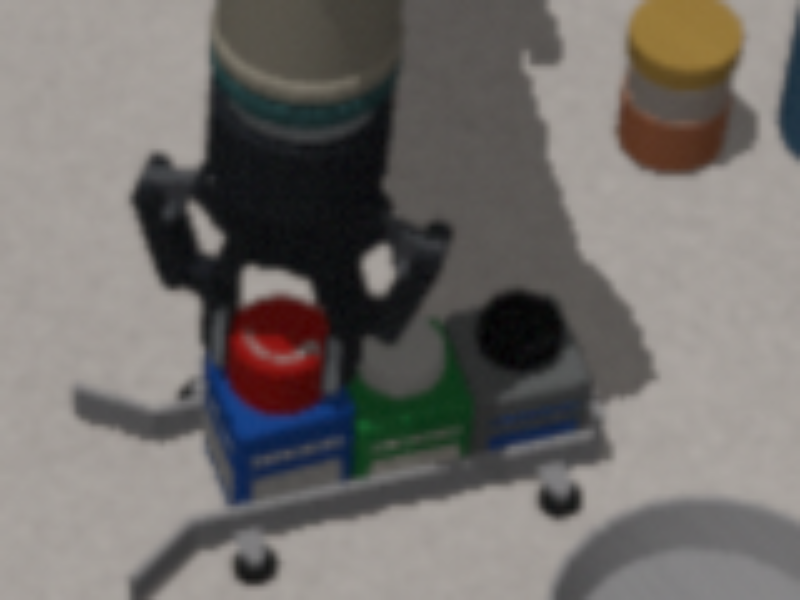

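Turned 59° with low torque. Carrying on to about 95° with lighter pressing.

Request:
{"name": "jog_arm", "arguments": {
  "series": [
    [[0,0,2],-8,38],
    [[0,0,1],-8,38],
    [[0,0,0],-8,38],
    [[0,0,0],-8,38],
    [[0,0,0],-4,38]
  ]
}}

```text
time_s: 20.5
tool_pos: [0.5873, -0.0185, 0.0867]
orientation: [[-0.968, -0.252, 0.023], [-0.253, 0.966, -0.047], [-0.01, -0.051, -0.999]]
ft_force: [-3.0, -0.1, 5.6]
finger_gap: 0.0433
```

```bash
python3 -c "
from h import *
plan([585,-18,81],9,1)
from station import env
print(env.read_state()['torque'])"
```

```text
t 20.5 pos [587.3 -18.5  86.7] psi 104.6 tilt 2.99 gap 43.3 F [-3.  -0.1  5.6] j7 67.1
[2.1, 1.4, 5.6] 95.6
[ 0.11744628  0.66951497 -0.13707124]
```

Request:
{"name": "jog_arm", "arguments": {
  "series": [
    [[0,0,-2],0,38],
    [[0,0,-3],0,38],
    [[0,0,-3],0,38],
    [[0,0,-2],0,38],
    [[0,0,0],0,38]
  ]
}}

```text
time_s: 21.0
tool_pos: [0.5872, -0.0188, 0.0976]
orientation: [[-0.968, -0.249, 0.023], [-0.25, 0.967, -0.047], [-0.01, -0.052, -0.999]]
ft_force: [-1.6, 0.5, 0.5]
finger_gap: 0.0434
```

```bash
python3 -c "
from h import *
plan([585,-18,130],104,4)
from station import env
for n in('scene','top'):
    d=env.snapshot(n);cv2.imwrite(f'pics/{n}10.png',cv2.resize(d['image'][180:300,270:430] if n=='scene' else d['image'][180:300,220:380],None,fx=5,fy=5))"
```

```text
t 21.0 pos [587.2 -18.8  97.6] psi 104.43 tilt 3.02 gap 43.4 F [-1.6  0.5  0.5] j7 67.7
[0.4, -0.1, -8.1] 0.11
[0.4, -0.1, -8.1] 0.11
[0.4, -0.1, -8.1] 0.11
[0.4, -0.1, -8.1] 0.11
```

View pics/scene10.png

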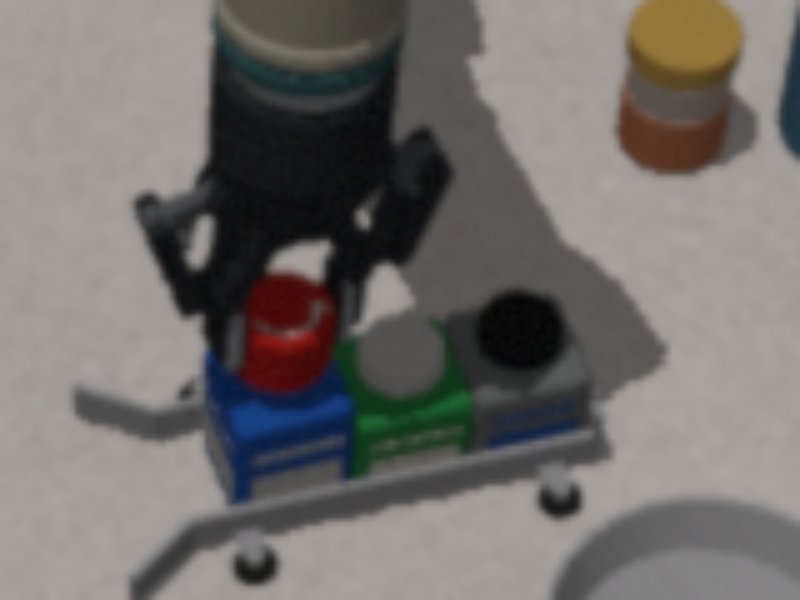

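The cap at crop (290,330) rises freely while the bottle stays put. Lifting on to about 30 mm clear.

Request:
{"name": "jog_arm", "arguments": {
  "series": [
    [[0.3,-0.1,-8],0,38],
    [[0.4,-0.1,-11],0,38],
    [[0.5,-0.1,-11],0,38],
    [[0.4,-0.1,-9],0,38],
    [[0,0,-3],0,38]
  ]
}}

```text
time_s: 21.6
tool_pos: [0.5853, -0.0168, 0.1433]
orientation: [[-0.968, -0.25, 0.025], [-0.25, 0.967, -0.047], [-0.012, -0.051, -0.999]]
ft_force: [0.0, -0.7, -1.1]
finger_gap: 0.0428
```

Request:
{"name": "jog_arm", "arguments": {
  "series": [
    [[0,0,0],0,38],
    [[0,0,0],0,38],
    [[0,0,0],0,38],
    [[0,0,0],0,38],
    [[0,0,0],0,38]
  ]
}}

```text
time_s: 22.1
tool_pos: [0.5853, -0.0171, 0.1435]
orientation: [[-0.968, -0.249, 0.025], [-0.25, 0.967, -0.047], [-0.012, -0.052, -0.999]]
ft_force: [-0.5, -0.2, -0.7]
finger_gap: 0.0432
```

```bash
python3 -c "
from h import *
plan([585,-18,140],104,1)
from station import env
for n in('scene','top'):
    d=env.snapshot(n);cv2.imwrite(f'pics/{n}11.png',cv2.resize(d['image'][180:300,270:430] if n=='scene' else d['image'][180:300,220:380],None,fx=5,fy=5));cv2.imwrite(f'pics/{n}11f.png',d['image'])
    P=cloud(d);hsv=cv2.cvtColor(d['image'],cv2.COLOR_BGR2HSV);X,Y,Z=P[...,0],P[...,1],P[...,2]
    b=(X>.5)&(X<.66)&(Y>-.12)&(Y<.14);H,S=hsv[...,0],hsv[...,1]
    for nm,m in(('red',b&((H<10)|(H>170))&(S>120)&(Z>.09)),('blue',b&(H>100)&(H<130)&(S>100)&(Z>.06)&(Z<.082)),('cap',b&(Z>.07)&(Z<.085)&(S<80)&(Y>0))):
        q=P[m]
        if len(q)>10: print(n,nm,len(q),q.min(0).round(3),q.max(0).round(3))
"
```

```text
t 22.1 pos [585.3 -17.1 143.5] psi 104.45 tilt 3.04 gap 43.2 F [-0.5 -0.2 -0.7] j7 70.4
[0.5, -0.6, 3.5] 0.45
scene red 365 [ 0.564 -0.035  0.098] [0.61  0.008 0.21 ]
scene blue 368 [ 0.562 -0.049  0.06 ] [0.619 0.099 0.082]
scene cap 356 [0.548 0.    0.07 ] [0.595 0.113 0.082]
top blue 19 [ 0.552 -0.001  0.063] [0.581 0.107 0.08 ]
top cap 378 [0.546 0.02  0.07 ] [0.586 0.112 0.082]
```

View pics/scene11.png

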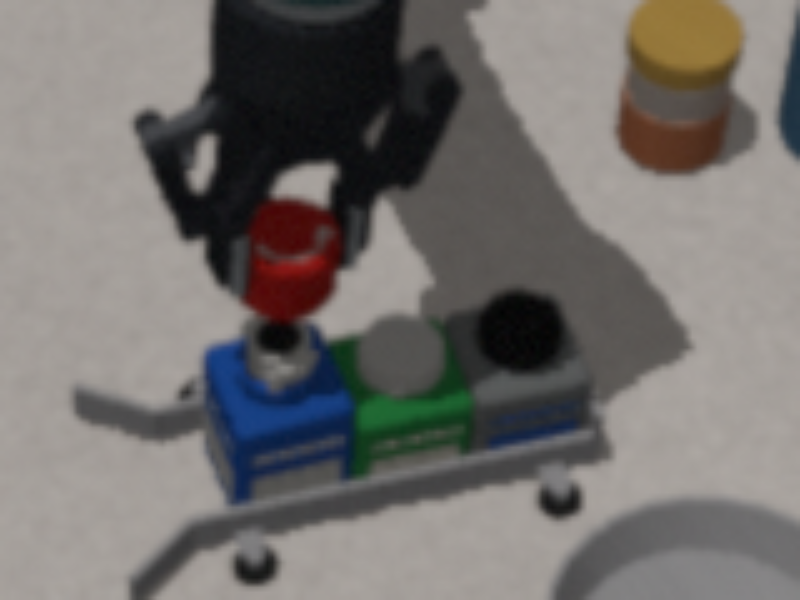

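View pics/scene11f.png

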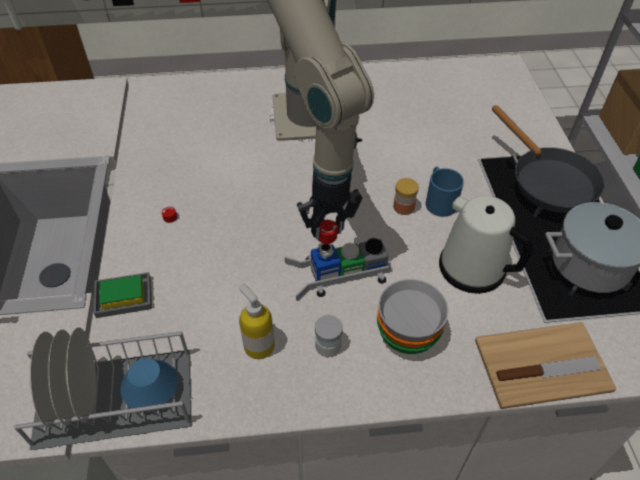

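```bash
python3 -c "
from h import *
from station import env
d=env.snapshot('scene');P=cloud(d);hsv=cv2.cvtColor(d['image'],cv2.COLOR_BGR2HSV);X,Y,Z=P[...,0],P[...,1],P[...,2];H,S=hsv[...,0],hsv[...,1]
m=(((H<10)|(H>170))&(S>120)&(X>.54)&(X<.63)&(Y>-.06)&(Y<.03)).astype(np.uint8)
k,l,st,c=cv2.connectedComponentsWithStats(m)
for i in range(1,k):
    if st[i,4]>40:
        q=P[l==i];print(st[i],np.percentile(q[:,2],[2,5,20,50,80,95]).round(3),np.median(q,0).round(3))
        print(np.histogram(q[:,2],np.arange(.09,.22,.005)))
env.close_job()
" 
```

```text
[319 220  20  26 366] [0.114 0.141 0.152 0.166 0.17  0.172] [ 0.598 -0.016  0.166]
(array([  0,   0,   7,   1,   0,   0,   0,   0,   1,   7,  20,  25,  28,
        30,  41, 150,  46,   0,   2,   0,   2,   3,   0,   1,   2]), array([0.09 , 0.095, 0.1  , 0.105, 0.11 , 0.115, 0.12 , 0.125, 0.13 ,
       0.135, 0.14 , 0.145, 0.15 , 0.155, 0.16 , 0.165, 0.17 , 0.175,
       0.18 , 0.185, 0.19 , 0.195, 0.2  , 0.205, 0.21 , 0.215]))
the job is handed in; nothing more can be done
```

The task is carried out and handed in at about 22 s of the 72 s allowed. `close_job` reports no verdict, so the result below rests on my own last checks.

- **Bottles:** I slid the green bottle and then the descaler into the rail behind the grey one. I pushed each until contact force rose. With the arm clear, the bottle centres measured about 56 mm apart. The last picture still shows all three upright.
- **Cap:** I gripped it, pressed it about 5.7 mm until it bottomed, turned it about 96° anticlockwise and lifted it off. The bottle stayed in place. It is still held, with the fingers stopped at 43 mm and the grip set to 80 N.
- **Final pose:** The cap's top measured about 0.168 m and its rim about 0.137 m, so it is about 37 mm above the neck. It is within a few mm of the bottle's axis. The tool is tilted 3°, well inside the limit.
- **Bystanders:** By eye in the last scene picture, none had moved; I did not measure them again at the end.

**Disagreements:**
- The press peaked at 40 N on the wrist sensor, more than the 16 N needed. The load was on the fingers, and I eased it before turning.
- The two cameras differed by 2–4 mm in x, and I used a value between them.

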